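# Refill the dosing dock's calling bay

### The job

One bay of the white dosing dock has its lamp lit amber: it is calling for a cartridge, and the coloured disc beside that lamp shows which colour. Take the cartridge of that colour and press it sideways, gently, into that bay's two spring clips until it snaps fully home in both (the bay is sprung and gives way as you press), with its nozzle pointing down the slope towards the front, and let go; leave the other cartridge and all the other things where they are.

Things in the scene. Friction and masses are not known exactly. Their poses are not given: they have to be found in the camera images.
- dock: White dosing dock, fixed, 205 mm deep, 262 wide, 102 high. Its face slopes down to the front by 0.4 rad and carries two bays side by side. A level grey ledge at the back, 96 mm up, carries a lamp and a coloured disc for each bay. Origin: centre of its underside on the worktop; x front to back, y left, z up. Bay seats: x 0, y +60 (left) and -60 (right), z 88 mm.
- bay_left: Left bay: carriage with two C-clips. Origin: where a seated cartridge's middle lies; x up the slope, away from the robot (0.4 rad above level); z square to the face, out of the clips' mouths; y left. A cartridge fully home has its origin here, its axes along these. The carriage is sprung: pushed along its -z it sinks, from 3 N on, 1.5 mm per N, up to 26 mm, and comes back.
- bay_right: Right bay: carriage with two C-clips. Origin: where a seated cartridge's middle lies; x up the slope, away from the robot (0.4 rad above level); z square to the face, out of the clips' mouths; y left. A cartridge fully home has its origin here, its axes along these. The carriage is sprung: pushed along its -z it sinks, from 3 N on, 1.5 mm per N, up to 26 mm, and comes back.
- bay_left_clip (a point): Mouth of the left bay's front clip, at x -40, z +13.5 mm of the bay; its twin is at x +40. Each 14 mm long in x, 21 mm wide at the lips, flared to 40 at z +23, 50 over the backs. Both together let a cartridge in at 15 to 20 N, the carriage sinking some 18 to 25 mm before they snap; then the force drops. Room for fingers between the clips, rail 25 mm under the origin.
- bay_right_clip (a point): Mouth of the right bay's front clip, at x -40, z +13.5 mm of the bay; its twin is at x +40. Each 14 mm long in x, 21 mm wide at the lips, flared to 40 at z +23, 50 over the backs. Both together let a cartridge in at 15 to 20 N, the carriage sinking some 18 to 25 mm before they snap; then the force drops. Room for fingers between the clips, rail 25 mm under the origin.
- lamp_amber: The lit amber lamp, a round dome 28 mm wide and 18 mm high, fixed on the rear ledge behind the bay that calls for a cartridge: behind the left bay (at y = +83 mm of the dock) or the right one (y = -37 mm). Origin: centre of its underside.
- lamp_dark: The unlit black lamp, the same dome, behind the other bay. Origin: centre of its underside.
- disc_blue: Blue disc, 34 mm wide, 6 mm thick, fixed on the rear ledge behind the bay that takes the blue cartridge: the left bay (y = +43 mm of the dock) or the right one (y = -77 mm). Origin: centre of its underside.
- disc_pink: Pink disc, 34 mm wide, 6 mm thick, fixed on the rear ledge behind the bay that takes the pink cartridge, beside that bay's lamp. Origin: centre of its underside.
- cartridge_blue: Loose blue cartridge, about 0.18 kg, lying on the worktop: cylinder 34 mm across, 118 mm long, a white square 36 mm collar at each end (12 mm long at the tail, 10 at the nozzle) so it cannot roll, black nozzle 16 mm across, 18 mm long; 156 mm in all. Origin: on the axis, mid-cylinder, 18 mm above the worktop. x runs along the axis, nozzle at -x, tail at +x; z up at the start.
- cartridge_pink: Loose pink cartridge, about 0.18 kg, lying on the worktop: cylinder 34 mm across, 118 mm long, a white square 36 mm collar at each end (12 mm long at the tail, 10 at the nozzle) so it cannot roll, black nozzle 16 mm across, 18 mm long; 156 mm in all. Origin: on the axis, mid-cylinder, 18 mm above the worktop. x runs along the axis, nozzle at -x, tail at +x; z up at the start.
- cartridge_blue_nozzle (a point): Tip of the blue cartridge's nozzle, 86 mm from the cartridge's origin towards its -x.
- cartridge_pink_nozzle (a point): Tip of the pink cartridge's nozzle, 86 mm from the cartridge's origin towards its -x.
- soap_box: Red soap carton, 47x64x44 mm high, a loose bystander in front of the dock. Origin: centre of its underside.
- wax_pot: Round pale grey pot, 91 mm wide, 44 mm high, a loose bystander at the back left. Origin: centre of its underside.
- scoop: Light blue dosing scoop, 60x120x51 mm high, a loose bystander at the back right. Origin: centre of its underside.

How it is judged:
By the outcome, as a careful person would: the job done as asked, in the order asked, and still so for the second after the job is handed in, with the robot touching nothing.
It also fails if it takes over 51 s, if anything falls off the work surface, if the arm or the gripper's body presses on something with over 40 N, if the wrist force passes 120 N, or if a joint passes its speed limit or range.

### The arm

A 6-joint arm with a two-finger parallel gripper is mounted at the origin on a cart in front of the work surface, level with it; the furniture and walls round the work are solid. World frame = base frame: x ahead of the robot, y to its left, z up, the work surface at z = 0. Lengths are in m, angles in rad, forces in N, time in s.
With the tool pointing down it reaches from about 0.375 to 0.9 m from the base axis. Payload 3.1 kg.
Tool frame: the origin (TCP) lies on the centre line of the jaws, within the pads' length; the fingertips stand 22 mm ahead of it and the grasp point (between the pads) lies 3 mm ahead of it; z points along the fingers, y is the line along which they close (so a half turn about z gives the same grasp; the last joint's range is limited). The gripper opens to 85 mm and grips with 20 to 120 N. Pads are 22 mm wide; open, the fingers measure 114 mm over their backs; the gripper's body (76 mm by 85 mm) begins 54 mm behind the grasp point. The pads swing forward as they close: fully open they stand 13 mm farther back than shut.
Start: joints at [-1.468, 0.527, 1.433, -0, 1.181, -0.178], TCP at [0.173, -0.6, 0.253] pointing down, gripper open.
Joint ranges: [-3.08, 3.08], [-0.75, 2.2], [0.22, 2.44], [-1.43, 4.57], [0, 2.65], [-2.85, 2.85]. Speed limits (rad/s): [2.79, 2.79, 3.14, 3.14, 3.14, 3.14].

### API

Orientations are given as a unit quaternion [x, y, z, w].
In Python, from station import manip gives the robot as it stands.
- The arm moves only by the shell command python3 drive.py 'ROWS' [FORCE]. ROWS is a JSON list of rows, 1 to 20 of them, each of 5 numbers: dx, dy, dz in m, then a turn about the tool's z in rad, then the opening from 0.0 (shut) to 1.0 (fully open); each row is the pose to reach, as a shift and turn from the pose commanded when the command began, along the tool's axes at that moment; what a row does not reach only later rows make up. A row lasts 1/10 s, in which the tool goes at most 0.05 m and 0.15 rad, less where a joint would pass 70% of its speed; a pose out of reach is approached as far as the arm can. The fingers move at their own pace and stop on an object; FORCE is the grip in N (left out, the last holds). Time passes only in rows, so rows that do not move let the fingers close. It prints the time, the measured TCP pose, the force, the opening and the grip force at its end. Input that does not fit is refused with a message, and nothing moves.
- manip.sense(): the state, without advancing time (a new reading comes with each control period).
- manip.snapshot(name): name is "side" or "top" or "wrist"; returns a dict with "pixels" (420x560x3 uint8, red, green, blue), "range_z" (420x560 float32, m along the optical axis (not along the pixel's ray), 0 where there is no reading), "fov_y" (degrees; the focal length in pixels is half the picture's height over the tangent of half this angle, whatever the lens; pixels are square), "cx", "cy" (the principal point, pixels), "R" (3x3) and "t" (3): a world point X has camera coordinates R X + t; the wrist camera has in their place "hand_eye" (4x4, takes a point from camera to tool coordinates, whose origin is the TCP and whose axes are the flange's). Camera axes: x right, y down, z forward; pixel columns grow to the right and rows downward; lengths in m; the calibration is good to about 2 mm. A picture is of the moment at which its call begins: read the wrist's pose just before it.
- manip.sign_off(): hands the job in; it is judged then, once.
The state is a dict: "t": time; "q": joint angles; "qd": joint speeds; "tau": joint torques, N m; "tcp_pos": TCP position; "tool_rot": TCP orientation; "force": force on the tool from outside, world axes, zero at the start; "ft_torque": the same for the moment, N m; "finger_gap": opening from 0.0 (shut) to 1.0 (fully open); "gripper_force": force on a finger pad.
Only numpy, scipy, OpenCV 4.12 (cv2) and the standard library are available. Lean on these libraries where they do the work, as an engineer would, in place of code of your own. Each camera call takes 0.05 s, during which the arm holds its last target. There are 200 camera calls.

## Working session

There is one attempt and no reset: what is moved stays moved. The work goes in short steps, Python scripts to look and compute and a shell command to move; the robot and the scene stay as the last step left them, time stands still between calls to the robot, and variables do not carry over. Pictures are saved under pics/ and viewed, at most 10 in all, crops included, and the job is handed in when it is done.

```bash
ls; mkdir -p pics
python3 - <<'E'
from station import manip
import cv2,numpy as np
s=manip.sense();print({k:np.round(v,3) for k,v in s.items()})
ims=[]
for n in("top","side"):
    d=manip.snapshot(n);np.savez(f"{n}0.npz",**d)
    cv2.imwrite(f"pics/{n}0.png",d["pixels"][:,:,::-1]);print(n,d["fov_y"],d["cx"],d["cy"],d["R"].round(3),d["t"].round(3))
E
```

```text
drive.py
pics
station.py
{'t': np.float64(0.0), 'q': array([-1.469,  0.528,  1.434, -0.   ,  1.181, -0.179]), 'qd': array([-0.002,  0.   ,  0.   , -0.002, -0.001, -0.001]), 'tau': array([ 1.0000e-03, -4.4235e+01, -1.7803e+01, -0.0000e+00,  8.0000e-03,
       -0.0000e+00]), 'tcp_pos': array([ 0.173, -0.6  ,  0.252]), 'tool_rot': array([ 0.99 ,  0.14 ,  0.   , -0.001]), 'force': array([-0.41 ,  0.718, -0.021]), 'ft_torque': array([0.036, 0.067, 0.007]), 'gripper_force': np.float64(0.0), 'finger_gap': np.float64(0.997)}
top 48.44444183254943 283.7284413910281 210.8647540974955 [[ 0.003 -1.     0.025]
 [-0.987 -0.007 -0.163]
 [ 0.164 -0.024 -0.986]] [0.007 0.544 1.35 ]
side 55.46793962952162 282.1568588239901 213.4129756737015 [[-0.939 -0.345  0.012]
 [-0.238  0.62  -0.748]
 [ 0.25  -0.705 -0.664]] [0.492 0.17  1.153]
```

View pics/top0.png

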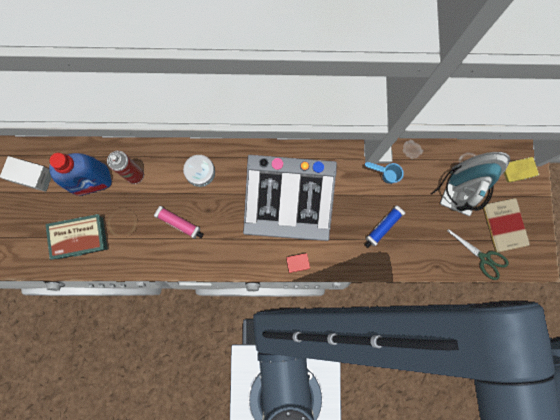

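View pics/side0.png

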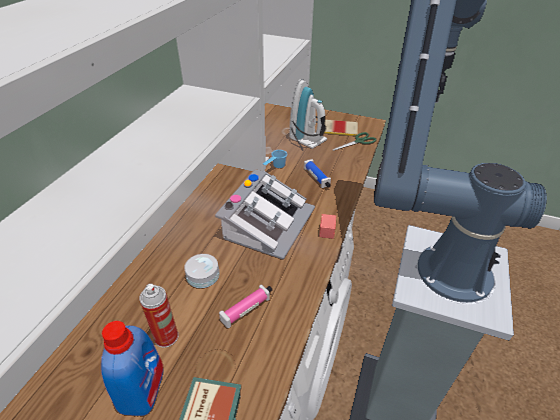

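The top view shows the amber lamp at (305,166) with the blue disc at (318,167), so the right bay is calling for blue. The blue cartridge is at (384,226), with its nozzle at (367,244). The side view agrees: blue cartridge at (317,174), blue disc at (253,178), amber lamp at (248,184).

```bash
cat > h.py <<'E'
import numpy as np,cv2
def load(n): return dict(np.load(n+".npz"))
def cam(d):
    f=210/np.tan(np.radians(float(d["fov_y"]))/2)
    return np.array([[f,0,float(d["cx"])],[0,f,float(d["cy"])],[0,0,1]]),d["R"],d["t"]
def ray(d,uv):
    K,R,t=cam(d); return -R.T@t, R.T@np.linalg.inv(K)@np.array([*uv,1.])
def plane(d,uv,z):
    c,r=ray(d,uv); return c+r*(z-c[2])/r[2]
def tri(d1,p1,d2,p2):
    P=[np.dot(K,np.c_[R,t]) for K,R,t in(cam(d1),cam(d2))]
    X=cv2.triangulatePoints(P[0],P[1],np.array(p1,float),np.array(p2,float))[:,0];return X[:3]/X[3]
def rp(d,uv):
    c,r=ray(d,uv); z=float(d["range_z"][int(round(uv[1])),int(round(uv[0]))]); return c+r*z
def mask(d,lo,hi,box):
    h=cv2.cvtColor(d["pixels"],cv2.COLOR_RGB2HSV); m=cv2.inRange(h,lo,hi)
    o=np.zeros_like(m); x0,y0,x1,y1=box; o[y0:y1,x0:x1]=m[y0:y1,x0:x1]; return o
def blob(m):
    n,l,s,c=cv2.connectedComponentsWithStats(m); i=1+np.argmax(s[1:,4])
    ct=max(cv2.findContours((l==i).astype(np.uint8),0,1)[0],key=cv2.contourArea)
    return c[i],s[i,4],cv2.minAreaRect(ct)
E
python3 - <<'E'
from h import *
T,S=load("top0"),load("side0")
col={"blue":((105,120,60),(128,255,255)),"pink":((150,90,80),(175,255,255)),"amber":((10,150,120),(28,255,255))}
jobs={"cart":("blue",(350,195,420,255),(295,150,340,195)),"discb":("blue",(310,155,330,180),(240,165,262,190)),
"lampA":("amber",(295,155,312,175),(238,170,262,195)),"discp":("pink",(270,155,290,172),(222,190,245,212)),"cartp":("pink",(145,195,210,245),(210,280,280,335))}
for k,(c,b1,b2) in jobs.items():
    a=blob(mask(T,*col[c],b1));b=blob(mask(S,*col[c],b2))
    X=tri(T,a[0],S,b[0]);print(k,a[0].round(1),a[1],[np.round(v,1) for v in a[2]],b[0].round(1),b[1],"X",X.round(4),"range",rp(T,a[0]).round(4),rp(S,b[0]).round(4))
# depth grid over dock, top
for v in range(156,245,6):
    print(v,[tuple((rp(T,(u,v))*1000).round().astype(int)) for u in (275,290,300,310,320,330)])
big=[cv2.resize(d["pixels"][y:y+100,x:x+133],(532,400),interpolation=cv2.INTER_CUBIC) for d,x,y in((T,230,150),)]
cv2.imwrite("pics/dock0.png",big[0][:,:,::-1])
E
```

```text
cart [385.5 224.8] 391 [array([385.5, 224.6]), array([11. , 36.9]), np.float64(43.3)] [315.4 170.8] 176 X [ 0.505  -0.2985  0.0294] range [ 0.5048 -0.2969  0.0356] [ 0.5026 -0.2924  0.0339]
discb [317.9 166.7] 99 [array([317.8, 166.8]), array([10.6,  9.9]), np.float64(45.0)] [253.2 177.1] 56 X [ 0.6626 -0.0884  0.1039] range [ 0.6643 -0.0878  0.1054] [ 0.6611 -0.0915  0.1014]
lampA [304.2 165.3] 44 [array([304.3, 165.3]), array([6.4, 7.1]), np.float64(45.0)] [247.4 182.6] 35 X [ 0.6653 -0.0484  0.1088] range [ 0.6668 -0.0478  0.1106] [0.2135 0.8775 0.8864]
discp [277.  163.3] 104 [array([277. , 163.5]), array([11., 10.]), np.float64(90.0)] [235.1 198.3] 73 X [0.6722 0.0305 0.1021] range [0.6732 0.0311 0.1058] [0.6691 0.0308 0.1024]
cartp [176.2 221.3] 425 [array([176.1, 221.3]), array([38.2, 11.6]), np.float64(29.5)] [245.5 304.1] 517 X [0.509  0.3302 0.0282] range [0.5115 0.3298 0.0344] [0.5018 0.3344 0.0355]
156 [(np.int64(699), np.int64(37), np.int64(91)), (np.int64(727), np.int64(-11), np.int64(-4)), (np.int64(725), np.int64(-42), np.int64(4)), (np.int64(727), np.int64(-74), np.i
[... 3331 characters left out ...]
, (np.int64(497), np.int64(-72), np.int64(8)), (np.int64(496), np.int64(-101), np.int64(17)), (np.int64(499), np.int64(-134), np.int64(-2))]
234 [(np.int64(478), np.int64(35), np.int64(13)), (np.int64(478), np.int64(-10), np.int64(13)), (np.int64(478), np.int64(-41), np.int64(10)), (np.int64(478), np.int64(-71), np.int64(13)), (np.int64(479), np.int64(-102), np.int64(12)), (np.int64(481), np.int64(-134), np.int64(-3))]
240 [(np.int64(461), np.int64(35), np.int64(-2)), (np.int64(461), np.int64(-11), np.int64(0)), (np.int64(461), np.int64(-41), np.int64(3)), (np.int64(462), np.int64(-72), np.int64(-4)), (np.int64(461), np.int64(-103), np.int64(0)), (np.int64(462), np.int64(-133), np.int64(1))]
```

View pics/dock0.png

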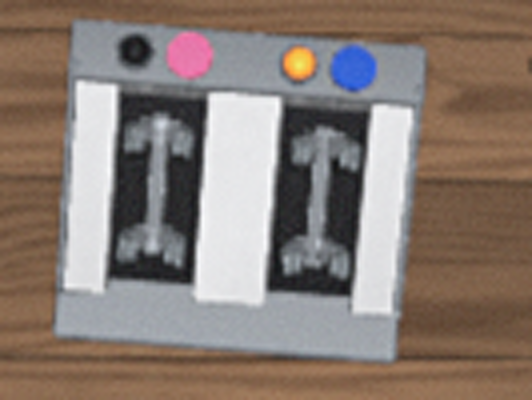

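The crop shows the right bay (crop centre about (320,200)): a black recess with two clips, the amber lamp and the blue disc behind it. Next I move above the blue cartridge for a close look.

```bash
python3 drive.py '[[0.045,-0.022,0,0.12,1],[0.09,-0.044,0,0.24,1],[0.135,-0.066,0,0.36,1],[0.18,-0.088,0,0.48,1],[0.225,-0.11,0,0.6,1],[0.27,-0.132,0,0.72,1],[0.315,-0.154,0,0.84,1],[0.36,-0.176,0,0.96,1],[0.403,-0.197,0,1.067,1],[0.403,-0.197,0,1.067,1],[0.403,-0.197,0,1.067,1],[0.403,-0.197,0,1.067,1]]' 40
cat > w.py <<'E'
import sys
from h import *
from scipy.spatial.transform import Rotation as Ro
def wrist(name):
    from station import manip
    s=manip.sense();d=manip.snapshot("wrist");H=d["hand_eye"]
    A=np.eye(4);A[:3,:3]=Ro.from_quat(s["tool_rot"]).as_matrix();A[:3,3]=s["tcp_pos"]
    C=np.linalg.inv(A@H);d["R"]=C[:3,:3];d["t"]=C[:3,3];d["tcp"]=s["tcp_pos"];d["rot"]=A[:3,:3]
    np.savez(name+".npz",**d);cv2.imwrite(f"pics/{name}.png",d["pixels"][:,:,::-1]);return d
if __name__=="__main__":
    d=wrist(sys.argv[1]);print(d["hand_eye"].round(3),d["fov_y"],"campos",(-d["R"].T@d["t"]).round(3),d["rot"].round(3))
E
python3 w.py w1
```

```text
t: 1.3
tcp_pos: [0.5051, -0.3001, 0.253]
tool_rot: [0.924, -0.383, -0.001, 0.0]
force: [-0.5, -0.2, 0.2]
finger_gap: 1.001
gripper_force: 0.0
[[-0.    -0.965 -0.264  0.067]
 [ 1.    -0.001  0.001  0.   ]
 [-0.001 -0.264  0.965 -0.12 ]
 [ 0.     0.     0.     1.   ]] 62.014725145837815 campos [ 0.552 -0.348  0.373] [[ 0.707 -0.708 -0.001]
 [-0.708 -0.707  0.   ]
 [-0.001  0.001 -1.   ]]
```

View pics/w1.png

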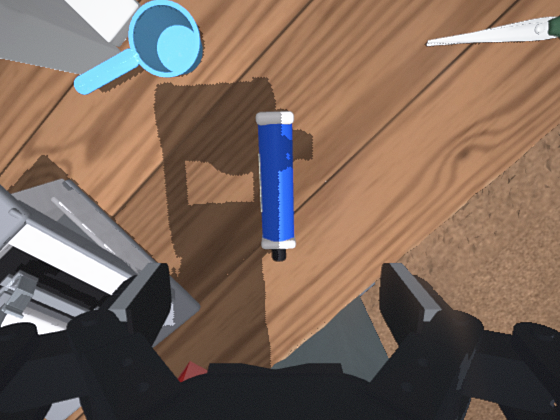

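Run:
```python
from h import *
T,S,W=load("top0"),load("side0"),load("w1")
B=((105,120,60),(128,255,255))
m=mask(W,*B,(240,110,320,260));w=blob(m)
print(w)
t=blob(mask(T,*B,(350,195,420,255)))
print("tri",tri(W,w[2][0],T,t[2][0]).round(4),"range",rp(W,w[0]).round(4))
# wrist: rows of blue; axis midpoints at each end on silhouette height ~18 mm (widest line) ; ends
c,(a,b),ang=w[2][0],w[2][1],w[2][2]
ys=np.where(m.sum(1)>255*12)[0];print(ys.min(),ys.max())
P=[]
for y in (ys.min()+4,(ys.min()+ys.max())//2,ys.max()-4):
    xs=np.where(m[y])[0];print(y,xs.min(),xs.max())
    l,r=plane(W,(xs.min(),y),.018),plane(W,(xs.max(),y),.018);P.append((l+r)/2);print("width",np.linalg.norm(l-r).round(4),P[-1].round(4),rp(W,((xs.min()+xs.max())/2,y)).round(4))
for y in(ys.min(),ys.max()):
    x=np.where(m[y])[0].mean();print("end",plane(W,(x,y),.035).round(4),rp(W,(x,y)).round(4))
v=P[0]-P[2];print("yaw",np.degrees(np.arctan2(v[1],v[0])))
# black nozzle
nb=cv2.inRange(cv2.cvtColor(W["pixels"],cv2.COLOR_RGB2HSV),(0,0,0),(180,255,45));nb[:, :265]=0;nb[:,295:]=0;nb[:244]=0;nb[270:]=0
print("nozzle",blob(nb)[2],plane(W,blob(nb)[2][0],.018))
# fingers: range of finger pixels, in tool coords
for uv in((165,270),(150,310),(385,270),(405,300),(440,310)):
    print(uv,(W["rot"].T@(rp(W,uv)-W["tcp"])).round(4))
```

```text
(array([276.47027027, 180.8127027 ]), np.int32(3700), ((276.1777648925781, 182.01039123535156), (116.42330169677734, 33.3697395324707), 88.15238952636719))
tri [ 0.5057 -0.3005  0.025 ] range [ 0.5057 -0.3043  0.0345]
124 240
128 258 291
width 0.0327 [ 0.5423 -0.3383  0.018 ] [ 0.5428 -0.3387  0.0335]
182 261 292
width 0.032 [ 0.5025 -0.3013  0.018 ] [ 0.5047 -0.3033  0.0332]
236 263 293
width 0.0323 [ 0.4597 -0.2607  0.018 ] [ 0.4642 -0.265   0.0352]
end [ 0.542  -0.3447  0.035 ] [ 0.542  -0.3447  0.0341]
end [ 0.4614 -0.2615  0.035 ] [ 0.4612 -0.2613  0.0343]
yaw -43.16143074867116
nozzle ((275.2599792480469, 254.32000732421875), (11.455129623413086, 5.515433311462402), 81.8698959350586) [ 0.44677725 -0.2436624   0.018     ]
(165, 270) [ 0.0084 -0.0424  0.005 ]
(150, 310) [ 0.0028 -0.0421 -0.0145]
(385, 270) [0.0092 0.0428 0.0033]
(405, 300) [ 0.0671  0.0002 -0.1201]
(440, 310) [ 0.0124  0.0481 -0.0304]
```

The wrist view shows the blue cartridge upright at (276,182), tail collar at the top (275,118), nozzle at the bottom (278,254). Its size and height agree with the text. Before grasping, I measure the dock from above with empty jaws.

```bash
python3 drive.py '[[-0.02,-0.035,0,-0.12,1],[-0.04,-0.07,0,-0.24,1],[-0.06,-0.105,0,-0.36,1],[-0.08,-0.14,0,-0.48,1],[-0.1,-0.175,0,-0.6,1],[-0.117,-0.209,0,-0.705,1],[-0.117,-0.209,0,-0.705,1],[-0.117,-0.209,0,-0.705,1],[-0.117,-0.209,0,-0.705,1]]'
python3 w.py w2; python3 drive.py '[[0,0.025,0,0,1],[0,0.05,0,0,1],[0,0.05,0,0,1],[0,0.05,0,0,1]]'; python3 w.py w3
```

```text
t: 2.25
tcp_pos: [0.5707, -0.0709, 0.2533]
tool_rot: [0.999, -0.042, -0.0, 0.0]
force: [-1.1, 0.8, 0.3]
finger_gap: 0.999
gripper_force: 0.0
[[-0.    -0.964 -0.264  0.067]
 [ 1.    -0.     0.001  0.001]
 [-0.001 -0.264  0.964 -0.12 ]
 [ 0.     0.     0.     1.   ]] 62.014725145837815 campos [ 0.637 -0.077  0.373] [[ 0.996 -0.084 -0.   ]
 [-0.084 -0.996 -0.001]
 [-0.     0.001 -1.   ]]
t: 2.7
tcp_pos: [0.5666, -0.1205, 0.2532]
tool_rot: [0.999, -0.042, -0.0, -0.0]
force: [0.2, 0.1, -0.5]
finger_gap: 0.998
gripper_force: 0.0
[[-0.    -0.964 -0.264  0.067]
 [ 1.    -0.     0.001  0.001]
 [-0.001 -0.264  0.964 -0.12 ]
 [ 0.     0.     0.     1.   ]] 62.014725145837815 campos [ 0.633 -0.127  0.373] [[ 0.996 -0.085 -0.   ]
 [-0.085 -0.996  0.001]
 [-0.    -0.    -1.   ]]
```

View pics/w2.png

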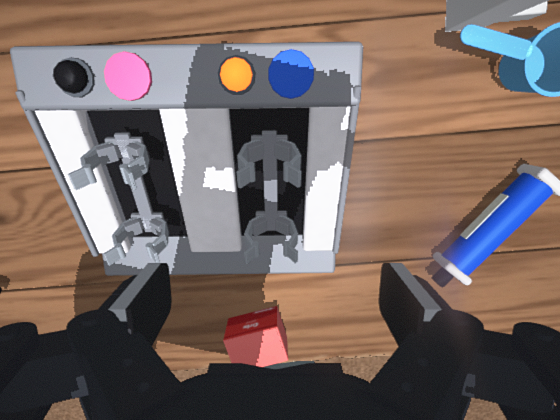

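The wrist view shows the right bay: rear clip around (270,150), front clip around (270,240), panels at x 210 and 330, amber lamp (236,73), blue disc (291,73). Next I fit the dock pose.

```bash
cat > dock.py <<'E'
from h import *
def cloud(d,box):
    K,R,t=cam(d);x0,y0,x1,y1=box;v,u=np.mgrid[y0:y1,x0:x1]
    z=d["range_z"][y0:y1,x0:x1].ravel();p=np.c_[u.ravel(),v.ravel(),np.ones(u.size)]@np.linalg.inv(K).T*z[:,None]
    return ((p-t)@R)[z>0]
E
python3 - <<'E'
from dock import *
A,B,T=load("w2"),load("w3"),load("top0")
B_=((105,120,60),(128,255,255));P_=((150,90,80),(175,255,255));O_=((10,150,120),(28,255,255))
X={}
for k,c,box in(("b",B_,(180,20,330,120)),("p",P_,(20,20,190,120)),("o",O_,(120,20,330,120))):
    a=blob(mask(A,*c,box))[0];bb=blob(mask(B,*c,(0,20,330,120)))[0]
    X[k]=tri(A,a,B,bb);print(k,a.round(1),bb.round(1),X[k].round(4),rp(A,a).round(4))
v=X["p"]-X["b"];yaw=np.arctan2(-v[0],v[1]);print("yaw",yaw,np.linalg.norm(v))
ex=np.array([np.cos(yaw),np.sin(yaw),0]);ey=np.array([-ex[1],ex[0],0])
mid=(X["p"]+X["b"])/2+17*.001*ey  # dock y=0
print("mid",mid)
np.savez("df.npz",ex=ex,ey=ey,mid=mid)
out=[]
for d in(A,B):
    c=cloud(d,(0,20,380,275));q=c-mid;L=np.c_[q@ex,q@ey,c[:,2]]*1000;out.append(L)
L=np.vstack(out);np.save("cl.npy",L)
# ledge extents
led=L[(L[:,2]>88)&(L[:,2]<108)&(L[:,0]>-25)&(abs(L[:,1])<135)];print("ledge",np.percentile(led,[0.5,50,99.5],axis=0).round(1))
dk=L[(L[:,2]>5)&(abs(L[:,1])<140)];
for lo in(-135,-60,0,60,): 
    s=dk[(dk[:,1]>lo)&(dk[:,1]<lo+20)];print("front",lo,np.percentile(s,[.3,99.7],axis=0).round(1))
# profile across y at several x in right bay, median z per 4 mm
for x in(-55,-70,-85,-100,-115,-130):
    s=L[(abs(L[:,0]-x)<4)]
    print(x,[(y,int(np.median(s[abs(s[:,1]-y)<2][:,2])) if (abs(s[:,1]-y)<2).sum()>2 else None) for y in range(-116,0,4)])
E
```

```text
b [290.6  73.4] [223.   73.6] [ 0.6645 -0.0913  0.0995] [ 0.6645 -0.0913  0.0998]
p [127.5  75.7] [60.2 76. ] [0.6731 0.0286 0.0987] [0.6727 0.0273 0.1022]
o [235.6  73.9] [167.1  74.1] [ 0.6672 -0.0515  0.1034] [ 0.6661 -0.0524  0.113 ]
yaw -0.07164689042205061 0.12022781568915648
mid [ 0.67004725 -0.01440735  0.09908372]
ledge [[ -23.5 -129.3   90.7]
 [  -0.8   -9.2   95.7]
 [  22.1  126.8  107.2]]
front -135 [[-201.4 -130.9    9.6]
 [  21.6 -115.    98.4]]
front -60 [[-201.6  -59.9   10.2]
 [  22.   -40.   125.6]]
front 0 [[-2.004e+02  1.000e-01  1.030e+01]
 [ 2.210e+01  1.990e+01  9.710e+01]]
front 60 [[-199.6   60.1   10.4]
 [  21.6   80.   126.1]]
-55 [(-116, 74), (-112, 74), (-108, 74), (-104, 74), (-100, 74), (-96, 74), (-92, 55), (-88, 54), (-84, 55), (-80, 94), (-76, 93), (-72, 92), (-68, 90), (-64, 81), (-60, 80), (-56, 81), (-52, 90), (-48, 93), (-44, 93), (-40, 97), (-36, 57), (-32, 55), (-28, 65), (-24, 74), (-20, 74), (-16, 74), (-12, 74), (-8, 74), (-4, 74)]
-70 [(-116, 68), (-112, 68), (-108, 68), (-104, 68), (-100, 68), (-96, 68), (-92, 48), (-88, 48), (-84, 103), (
[... 838 characters left out ...]
), (-16, 55), (-12, 55), (-8, 55), (-4, 56)]
-115 [(-116, 49), (-112, 49), (-108, 49), (-104, 49), (-100, 49), (-96, 49), (-92, 30), (-88, 29), (-84, 28), (-80, 29), (-76, 29), (-72, 29), (-68, 29), (-64, 54), (-60, 54), (-56, 54), (-52, 30), (-48, 29), (-44, 29), (-40, 29), (-36, 29), (-32, 29), (-28, 31), (-24, 49), (-20, 49), (-16, 49), (-12, 49), (-8, 49), (-4, 49)]
-130 [(-116, 43), (-112, 42), (-108, 43), (-104, 42), (-100, 43), (-96, 42), (-92, 23), (-88, 22), (-84, 23), (-80, 65), (-76, 61), (-72, 61), (-68, 59), (-64, 49), (-60, 48), (-56, 49), (-52, 58), (-48, 62), (-44, 63), (-40, 65), (-36, 24), (-32, 22), (-28, 24), (-24, 42), (-20, 42), (-16, 43), (-12, 43), (-8, 43), (-4, 43)]
```

Run:
```python
from dock import *
L=np.load("cl.npy");a=.4
b=L[(abs(L[:,1]+60)<30)&(L[:,2]>20)&(L[:,2]<140)]
def bay(o): return np.c_[(b[:,0]-o)*np.cos(a)+(b[:,2]-88)*np.sin(a),b[:,1]+60,-(b[:,0]-o)*np.sin(a)+(b[:,2]-88)*np.cos(a)]
q=bay(-98)
rail=q[(abs(q[:,1])<4)&(abs(q[:,0])<28)];print("rail z",np.median(rail[:,2]),len(rail), "slope",np.polyfit(rail[:,0],rail[:,2],1))
for s in(1,-1):
    c=q[(q[:,2]>6)&(abs(q[:,0]-s*40)<20)];print("clip",s,len(c),np.percentile(c,[1,5,50,95,99],axis=0).round(1))
    h=c[c[:,2]>18];print(np.histogram(h[:,0],bins=np.arange(s*40-14,s*40+15,2)))
    for z in(8,12,14,16,20,22):
        k=c[abs(c[:,2]-z)<1.5];l=k[k[:,1]<0,1];r=k[k[:,1]>0,1]
        if len(l) and len(r): print(z,"L",l.min().round(1),l.max().round(1),"R",r.min().round(1),r.max().round(1))
s=q[(q[:,2]<-35)&(q[:,2]>-55)&(abs(q[:,0])<30)];print("recess y",np.percentile(s[:,1],[.5,99.5]),np.median(s[:,2]))
d=load("w2");c=cloud(d,(90,240,480,400));t=(c-d["tcp"])@d["rot"]*1000
f=t[(t[:,2]<30)&(t[:,2]>-40)&(abs(t[:,1])>35)&(abs(t[:,1])<75)]
for z in range(-35,25,5):
    k=f[abs(f[:,2]-z)<2.5]
    if len(k):print("finger z",z,len(k),np.abs(k[:,1]).min().round(1),np.abs(k[:,1]).max().round(1),k[:,0].min().round(1),k[:,0].max().round(1))
```

```text
rail z -24.044463267531118 933 slope [  0.03184463 -24.52121208]
clip 1 1633 [[ 30.1 -22.7   6.4]
 [ 31.  -21.6   8.3]
 [ 39.2  10.8  18.9]
 [ 44.   21.2  25.7]
 [ 44.3  22.4  26.3]]
(array([  0,   6,  96, 117, 125, 115, 120, 111, 191,  25,   0,   0,   0,
         0]), array([26, 28, 30, 32, 34, 36, 38, 40, 42, 44, 46, 48, 50, 52, 54]))
8 L -22.4 -17.1 R 16.1 21.7
12 L -20.3 -11.5 R 11.0 19.6
14 L -18.9 -10.5 R 10.1 18.2
16 L -16.8 -10.7 R 10.1 17.5
20 L -19.2 -12.8 R 14.0 20.3
22 L -22.6 -15.7 R 16.0 23.3
clip -1 1109 [[-49.7 -22.8   6.4]
 [-48.7 -21.7   7.8]
 [-39.9  10.6  18.2]
 [-35.7  21.1  25.7]
 [-35.3  22.4  26.3]]
(array([  0,   1,  61,  65,  66,  71,  75,  70, 130,  29,   0,   0,   0,
         0]), array([-54, -52, -50, -48, -46, -44, -42, -40, -38, -36, -34, -32, -30,
       -28, -26]))
8 L -22.0 -16.4 R 17.2 22.1
12 L -20.2 -11.0 R 10.8 19.7
14 L -18.5 -10.9 R 10.4 18.7
16 L -17.6 -10.8 R 10.4 17.8
20 L -20.2 -14.3 R 13.7 20.2
22 L -21.8 -16.0 R 15.7 22.6
recess y [-29.8775022  29.6032858] -47.51435510762808
finger z -35 755 40.6 57.2 11.0 14.5
finger z -30 817 41.5 55.7 2.2 13.0
finger z -25 817 41.6 50.2 -0.9 11.9
finger z -20 1053 41.5 57.3 -7.8 11.9
finger z -15 1100 41.5 57.1 -11.4 11.8
finger z -10 977 41.4 56.9 -11.6 11.8
finger z -5 892 41.6 57.2 -11.2 11.8
finger z 0 764 41.7 57.0 -11.3 11.8
finger z 5 538 41.7 53.8 -11.4 11.5
finger z 10 105 41.8 43.6 -10.2 9.4
```

Dock fit: right bay seat at about (0.565, -0.067, 0.088), dock yaw -0.072. The clips are symmetric about the seat and the rail is 25 mm below it, as the text says. Now I go back and grasp the cartridge with the fingertips kept shallow.

```bash
python3 drive.py '[[-0.01,0.038,0,0.14,1],[-0.02,0.076,0,0.28,1],[-0.03,0.114,0,0.42,1],[-0.04,0.152,0,0.56,1],[-0.049,0.187,0,0.7,1],[-0.049,0.187,0.05,0.7,1],[-0.049,0.187,0.1,0.7,1],[-0.049,0.187,0.15,0.7,1],[-0.049,0.187,0.19,0.7,1],[-0.049,0.187,0.215,0.7,1],[-0.049,0.187,0.225,0.7,1],[-0.049,0.187,0.225,0.7,1],[-0.049,0.187,0.225,0.7,1]]' && python3 drive.py '[[0,0,0,0,0.3],[0,0,0,0,0.2],[0,0,0,0,0],[0,0,0,0,0],[0,0,0,0,0],[0,0,0,0,0],[0,0,0,0,0]]' 40; python3 w.py w4
```

```text
t: 4.05
tcp_pos: [0.5039, -0.3017, 0.0294]
tool_rot: [0.925, -0.381, 0.001, 0.0]
force: [0.1, 0.1, 0.4]
finger_gap: 1.0
gripper_force: 0.0
t: 4.75
tcp_pos: [0.5034, -0.3016, 0.0294]
tool_rot: [0.925, -0.38, 0.001, 0.0]
force: [-0.2, 1.2, 5.8]
finger_gap: 0.379
gripper_force: 39.3
[[-0.    -0.965 -0.264  0.067]
 [ 1.    -0.001  0.001  0.   ]
 [-0.001 -0.264  0.965 -0.12 ]
 [ 0.     0.     0.     1.   ]] 62.014725145837815 campos [ 0.551 -0.349  0.15 ] [[ 0.711 -0.704  0.001]
 [-0.704 -0.711 -0.001]
 [ 0.002  0.    -1.   ]]
```

View pics/w4.png

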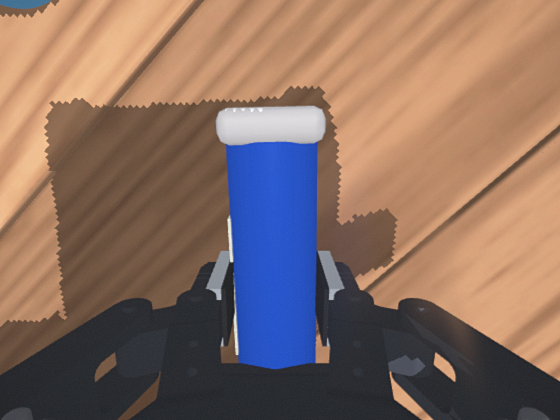

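The picture shows the cartridge held square in the jaws: tail collar at (272,125), pads at (222,290) and (327,290). Next: where along the cartridge I hold it, then lift.

```bash
python3 - <<'E'
from h import *
d=load("w4");m=mask(d,(105,120,60),(128,255,255),(200,130,340,380))
ys=np.where(m[:,272])[0];print(ys.min())
for uv in((272,ys.min()+1),(272,200),(272,260),(272,112),(272,125)): print(uv,((rp(d,uv)-d["tcp"])@d["rot"]).round(4))
for uv in((219,262),(330,262),(225,255),(325,255)):print("pad",uv,((rp(d,uv)-d["tcp"])@d["rot"]).round(4))
E
python3 drive.py '[[0,0,-0.03,0,0],[0,0,-0.08,0,0],[0,0,-0.13,0,0],[0,0,-0.18,0,0],[0,0,-0.18,0,0],[0,0,-0.18,0,0]]'
python3 w.py w5 >/dev/null
python3 - <<'E'
from h import *
d=load("w5")
for uv in((272,150),(272,200),(272,260)): print(uv,((rp(d,uv)-d["tcp"])@d["rot"]).round(4))
E
```

```text
142
(272, np.int64(143)) [ 0.0579 -0.0005 -0.0041]
(272, 200) [ 0.0387 -0.0005 -0.0043]
(272, 260) [ 0.0166 -0.0006 -0.0042]
(272, 112) [ 0.0677 -0.0005 -0.0055]
(272, 125) [ 0.0637 -0.0005 -0.0068]
pad (219, 262) [ 0.0113 -0.0214  0.0061]
pad (330, 262) [0.0113 0.022  0.0061]
pad (225, 255) [ 0.0111 -0.02    0.0135]
pad (325, 255) [0.0111 0.0211 0.0136]
t: 5.4
tcp_pos: [0.5031, -0.3014, 0.2094]
tool_rot: [0.925, -0.381, 0.001, 0.0]
force: [-0.2, 0.7, -3.5]
finger_gap: 0.381
gripper_force: 40.9
(272, 150) [ 0.0558 -0.0005 -0.0057]
(272, 200) [ 0.0391 -0.0005 -0.0057]
(272, 260) [ 0.0167 -0.0006 -0.0045]
```

```bash
python3 drive.py '[[-0.02,-0.028,0,-0.1,0],[-0.04,-0.056,0,-0.2,0],[-0.06,-0.084,0,-0.3,0],[-0.08,-0.112,0,-0.4,0],[-0.1,-0.14,0,-0.5,0],[-0.12,-0.168,0,-0.6,0],[-0.138,-0.195,0,-0.709,0],[-0.138,-0.195,0,-0.709,0],[-0.138,-0.195,0,-0.709,0],[-0.138,-0.195,0,-0.709,0]]' 40; python3 w.py w6
python3 - <<'E'
from h import *
d=load("w6")
for uv in((272,150),(272,200),(272,260)): print(uv,((rp(d,uv)-d["tcp"])@d["rot"]).round(4))
f=np.load("df.npz");bay=f["mid"]-.1009*f["ex"]-.0602*f["ey"];bay[2]=.088
print("bay",bay.round(4),"in tool",((bay-d["tcp"])@d["rot"]).round(4),"turn",np.arctan2(d["rot"][1,0],d["rot"][0,0])+.0716)
E
```

```text
t: 6.45
tcp_pos: [0.5415, -0.0662, 0.2069]
tool_rot: [0.999, -0.037, -0.001, -0.0]
force: [-0.6, 0.4, -2.1]
finger_gap: 0.384
gripper_force: 40.8
[[-0.    -0.964 -0.264  0.067]
 [ 1.    -0.     0.001  0.001]
 [-0.001 -0.264  0.964 -0.12 ]
 [ 0.     0.     0.     1.   ]] 62.014725145837815 campos [ 0.608 -0.072  0.327] [[ 0.997 -0.073 -0.003]
 [-0.073 -0.997  0.001]
 [-0.003 -0.    -1.   ]]
(272, 150) [ 0.0554 -0.0003 -0.0053]
(272, 200) [ 0.0386 -0.0003 -0.0051]
(272, 260) [ 0.0166 -0.0004 -0.0051]
bay [ 0.5651 -0.0672  0.088 ] in tool [ 0.0239 -0.0007  0.1188] turn -0.0018098604579666194
```

View pics/w6.png

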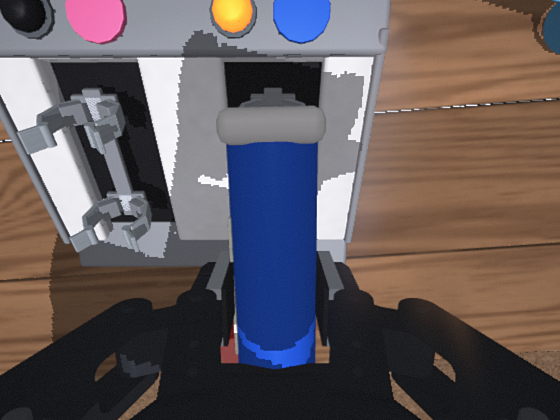

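The picture shows the cartridge lined up over the right bay, tail collar at (271,125), rear clip just beyond it. I go down to just above the rear clip and then press along the bay's normal. Grip is low (20 N) so that the clip can tilt the cartridge in the jaws.

```bash
python3 drive.py '[[0,0,0.025,0,0],[0,0,0.045,0,0],[0,0,0.0515,0,0],[0.002,0,0.056,0,0],[0.004,0,0.061,0,0],[0.004,0,0.061,0,0]]' 20; for i in 1; do python3 drive.py '[[0.001,0,0.0025,0,0],[0.002,0,0.005,0,0],[0.003,0,0.0075,0,0],[0.004,0,0.0095,0,0],[0.004,0,0.0095,0,0]]'; done
```

```text
t: 7.1
tcp_pos: [0.547, -0.0664, 0.1474]
tool_rot: [0.999, -0.036, 0.0, 0.0]
force: [0.0, 0.5, -2.2]
finger_gap: 0.381
gripper_force: 40.8
t: 7.6
tcp_pos: [0.5509, -0.0664, 0.1381]
tool_rot: [0.999, -0.036, 0.001, 0.0]
force: [-0.5, 0.6, 2.6]
finger_gap: 0.381
gripper_force: 41.2
```

```bash
python3 drive.py '[[0.001,0,0.0025,0,0],[0.002,0,0.005,0,0],[0.003,0,0.0075,0,0],[0.004,0,0.0095,0,0],[0.004,0,0.0095,0,0]]' 20; python3 w.py w7 >/dev/null
python3 - <<'E'
from h import *
d=load("w7")
for uv in((272,60),(272,100),(272,150),(272,200),(272,240)): print(uv,((rp(d,uv)-d["tcp"])@d["rot"]).round(4),d["pixels"][uv[1],uv[0]])
E
```

```text
t: 8.1
tcp_pos: [0.5545, -0.0664, 0.1281]
tool_rot: [0.999, -0.036, 0.0, -0.0]
force: [-0.4, 1.2, 5.3]
finger_gap: 0.381
gripper_force: 40.7
(272, 60) [ 0.0883 -0.0005  0.0366] [79 81 87]
(272, 100) [ 0.0735 -0.0007  0.0661] [27 25 24]
(272, 150) [ 0.0558 -0.0003 -0.0092] [ 21  53 132]
(272, 200) [ 0.0392 -0.0003 -0.0077] [ 28  57 133]
(272, 240) [ 0.025  -0.0003 -0.0074] [ 20  52 130]
```

```bash
python3 drive.py '[[0,0,0,0,0.37],[0,0,0,0,0.38],[0,0,0,0,0.38]]' 20; python3 w.py w8 >/dev/null
python3 - <<'E'
from h import *
d=load("w8")
for uv in((272,130),(272,150),(272,200),(272,240)): print(uv,((rp(d,uv)-d["tcp"])@d["rot"]).round(4),d["pixels"][uv[1],uv[0]])
E
```

```text
t: 8.45
tcp_pos: [0.5544, -0.0665, 0.1284]
tool_rot: [0.999, -0.036, 0.0, -0.0]
force: [-1.4, 0.9, 4.6]
finger_gap: 0.38
gripper_force: 40.7
(272, 130) [ 0.0619 -0.0002 -0.0094] [140 138 141]
(272, 150) [ 0.0558 -0.0003 -0.0094] [ 27  57 134]
(272, 200) [ 0.039  -0.0003 -0.007 ] [ 22  54 133]
(272, 240) [ 0.0248 -0.0003 -0.0068] [ 25  55 132]
```

```bash
python3 drive.py '[[0,0,0,0,0.4],[0,0,0,0,0.4]]'; python3 w.py w9 >/dev/null
python3 - <<'E'
from h import *
d=load("w9")
for uv in((272,130),(272,150),(272,200),(272,240)): print(uv,((rp(d,uv)-d["tcp"])@d["rot"]).round(4),d["pixels"][uv[1],uv[0]])
E
```

```text
t: 8.7
tcp_pos: [0.5535, -0.0663, 0.1276]
tool_rot: [0.999, -0.036, -0.001, -0.0]
force: [-0.7, 0.8, -0.0]
finger_gap: 0.4
gripper_force: 0.4
(272, 130) [ 0.062  -0.0002 -0.0118] [127 125 128]
(272, 150) [ 0.0572 -0.0002 -0.0231] [126 125 127]
(272, 200) [ 0.0428 -0.0002 -0.0222] [ 19  50 124]
(272, 240) [ 0.0281 -0.0003 -0.0156] [ 22  50 124]
```

View pics/w9.png

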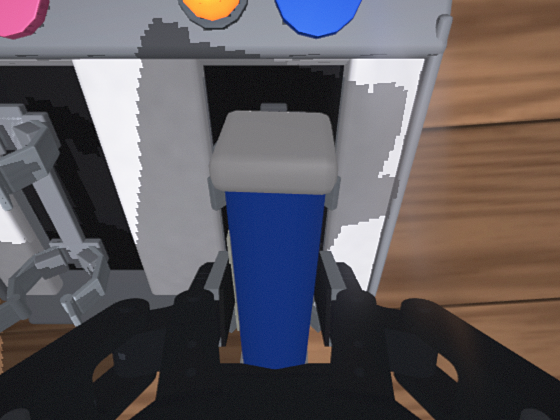

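The cartridge now rests tilted (about 0.42 rad) in both clip mouths: tail collar at (272,150), rear clip arms at (217,195) and (331,195). I lower the loose jaws a little and regrip firmly.

```bash
python3 drive.py '[[0,0,0.003,0,0.4],[0,0,0.004,0,0.4],[0,0,0.004,0,0],[0,0,0.004,0,0],[0,0,0.004,0,0]]' 60; python3 w.py w10 >/dev/null
python3 - <<'E'
from h import *
d=load("w10");m=mask(d,(105,100,60),(128,255,255),(200,130,340,380))
print("blue top row",np.where(m[:,272])[0].min())
c=[(rp(d,(272,v))-d["tcp"])@d["rot"] for v in range(205,300,8)];c=np.array([p for p in c if p[2]<0])
k=np.polyfit(c[:,0],c[:,2],1);print(len(c),k,"axis z at x=0",k[1]+.0185)
y=np.where(m[:,272])[0].min();print("end",((rp(d,(272,y+1))-d["tcp"])@d["rot"]).round(4))
f=np.load("df.npz");bay=f["mid"]-.1009*f["ex"]-.0602*f["ey"];bay[2]=.088
p=d["tcp"]+d["rot"]@[0,0,k[1]+.0185]-bay;x,z=p@f["ex"],p[2];print("bay coords of axis pt",x*np.cos(.4)+z*np.sin(.4),p@f["ey"],-x*np.sin(.4)+z*np.cos(.4))
E
```

```text
t: 9.25
tcp_pos: [0.5541, -0.0663, 0.1241]
tool_rot: [0.999, -0.036, -0.0, -0.0]
force: [-0.8, 2.1, 0.5]
finger_gap: 0.371
gripper_force: 59.4
blue top row 197
12 [-0.42566613 -0.00681893] axis z at x=0 0.011681069818204631
end [ 0.0444 -0.0002 -0.0264]
bay coords of axis pt -0.0006641949825889025 0.00010194385134481716 0.026815564316097593
```

Measured: the axis is in the mouths at bay z 26.8 mm (27 expected), y 0.1 mm, but about 3 mm down-slope. I shift it up-slope 3 mm and begin pressing along the bay's -z.

```bash
python3 drive.py '[[0.0015,0,-0.0006,0,0],[0.003,0,-0.0012,0,0],[0.0042,0,0.0016,0,0],[0.0053,0,0.0043,0,0],[0.0065,0,0.0071,0,0],[0.0077,0,0.0099,0,0],[0.0088,0,0.0126,0,0],[0.01,0,0.0154,0,0],[0.01,0,0.0154,0,0]]' 80; python3 drive.py '[[0.0012,0,0.0028,0,0],[0.0023,0,0.0055,0,0],[0.0023,0,0.0055,0,0]]'
```

```text
t: 10.2
tcp_pos: [0.5641, -0.0672, 0.1095]
tool_rot: [0.999, -0.036, -0.0, -0.0]
force: [-3.9, 1.7, 9.6]
finger_gap: 0.37
gripper_force: 82.8
t: 10.5
tcp_pos: [0.5662, -0.0673, 0.1043]
tool_rot: [0.999, -0.036, -0.0, -0.0]
force: [-5.2, 1.8, 12.9]
finger_gap: 0.372
gripper_force: 83.1
```

```bash
python3 drive.py '[[0.0012,0,0.0028,0,0],[0.0023,0,0.0055,0,0],[0.0023,0,0.0055,0,0]]'; python3 drive.py '[[0.0012,0,0.0028,0,0],[0.0012,0,0.0028,0,0]]';python3 drive.py '[[0.0012,0,0.0028,0,0],[0.0012,0,0.0028,0,0]]'
```

```text
t: 10.8
tcp_pos: [0.5684, -0.0674, 0.0991]
tool_rot: [0.999, -0.036, -0.001, -0.0]
force: [-6.0, 2.1, 14.3]
finger_gap: 0.369
gripper_force: 83.2
t: 11.0
tcp_pos: [0.5696, -0.0675, 0.0962]
tool_rot: [0.999, -0.036, -0.0, -0.0]
force: [-4.6, 2.6, 9.9]
finger_gap: 0.368
gripper_force: 83.3
t: 11.2
tcp_pos: [0.5715, -0.0672, 0.0926]
tool_rot: [0.999, -0.036, 0.0, -0.0]
force: [-2.4, 4.6, 6.1]
finger_gap: 0.374
gripper_force: 82.6
```

```bash
python3 drive.py '[[0.0012,0,0.0028,0,0],[0.0012,0,0.0028,0,0]]'; python3 w.py w11 >/dev/null
cat > chk.py <<'E'
import sys
from h import *
d=load(sys.argv[1]);m=mask(d,(105,100,40),(128,255,255),(200,100,340,380))
y=np.where(m[:,272])[0].min()
c=[(rp(d,(272,v))-d["tcp"])@d["rot"] for v in range(y+6,300,6)];c=np.array([p for p in c if -.05<p[2]<0.0])
k=np.polyfit(c[:,0],c[:,2],1);print(y,len(c),k,"axis z at x=0",k[1]+.0185,"end",((rp(d,(272,y+1))-d["tcp"])@d["rot"]).round(4))
f=np.load("df.npz");bay=f["mid"]-.1009*f["ex"]-.0602*f["ey"];bay[2]=.088
B=lambda p:np.round([p@f["ex"]*np.cos(.4)+p[2]*np.sin(.4),p@f["ey"],-p@f["ex"]*np.sin(.4)+p[2]*np.cos(.4)],4)
print("bay coords axis",B(d["tcp"]+d["rot"]@[0,0,k[1]+.0185]-bay),"blue end(top, expect .058 -, .017)",B(rp(d,(272,y+1))-bay))
E
python3 chk.py w11
```

```text
t: 11.4
tcp_pos: [0.5726, -0.0673, 0.0899]
tool_rot: [0.999, -0.036, 0.0, -0.0]
force: [-3.3, 2.9, 8.2]
finger_gap: 0.37
gripper_force: 82.7
196 17 [-0.43177426 -0.00676633] axis z at x=0 0.011733667046047707 end [ 0.0444 -0.0002 -0.0255]
bay coords axis [ 0.0031  0.0005 -0.012 ] blue end(top, expect .058 -, .017) [0.0585 0.0006 0.005 ]
```

View pics/w11.png

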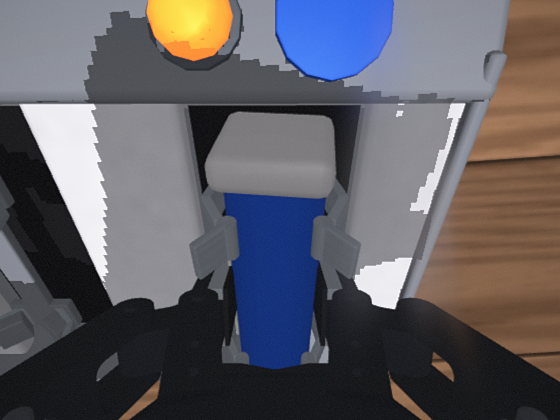

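The force dropped after peaking near 16 N. The cartridge now sits 12 mm down at about 11 N, which matches the bare spring, and the clip arms at (215,250) and (340,250) wrap over the cylinder, so it is home. I ease back, let go and withdraw along the bay's normal.

```bash
python3 drive.py '[[-0.0012,0,-0.0028,0,0],[-0.0023,0,-0.0055,0,0],[-0.0035,0,-0.0083,0,0],[-0.0047,0,-0.011,0,0],[-0.0047,0,-0.011,0,0],[-0.0047,0,-0.011,0,0.45],[-0.0047,0,-0.011,0,0.55],[-0.0047,0,-0.011,0,0.55]]'; python3 drive.py '[[-0.004,0,-0.009,0,0.6],[-0.012,0,-0.028,0,0.6],[-0.02,0,-0.047,0,0.7],[-0.036,0,-0.084,0,0.7],[-0.045,0,-0.12,0,0.7],[-0.045,0,-0.15,0,0.7],[-0.045,0,-0.15,0,0.7],[-0.045,0,-0.15,0,0.7]]'; python3 w.py w12>/dev/null
python3 - <<'E'
from dock import *
f=np.load("df.npz");bay=f["mid"]-.1009*f["ex"]-.0602*f["ey"];bay[2]=.088
d=load("w12");m=mask(d,(100,100,40),(130,255,255),(180,100,380,400))
K,R,t=cam(d)
def B(p):
    p=p-bay;return np.c_[p@f["ex"]*np.cos(.4)+p[:,2]*np.sin(.4),p@f["ey"],-p@f["ex"]*np.sin(.4)+p[:,2]*np.cos(.4)]*1000
v,u=np.where(m>0);z=d["range_z"][v,u];p=((np.c_[u,v,np.ones(len(u))]@np.linalg.inv(K).T*z[:,None]-t)@R)
q=B(p);q=q[(abs(q[:,1])<25)&(abs(q[:,0])<70)];print(np.percentile(q,[1,50,99],axis=0).round(1))
for x in range(-50,61,10):
    s=q[abs(q[:,0]-x)<5]
    if len(s)>10: print(x,"top z",np.percentile(s[:,2],95).round(1),"y mid",((np.percentile(s[:,1],2)+np.percentile(s[:,1],98))/2).round(1))
E
```

```text
t: 12.25
tcp_pos: [0.5687, -0.0684, 0.1006]
tool_rot: [0.999, -0.036, 0.001, 0.001]
force: [0.2, 0.2, -0.4]
finger_gap: 0.55
gripper_force: 0.0
t: 13.05
tcp_pos: [0.523, -0.0645, 0.2516]
tool_rot: [0.999, -0.036, 0.001, 0.0]
force: [-1.1, -1.0, -0.2]
finger_gap: 0.702
gripper_force: 0.0
[[-56.8 -20.  -47.2]
 [  0.2   0.   15. ]
 [ 42.9  15.7  17.7]]
-50 top z 17.4 y mid -2.6
-40 top z 17.2 y mid -4.4
-30 top z 17.0 y mid -0.3
-20 top z 17.0 y mid -2.4
-10 top z 17.0 y mid -2.4
0 top z 17.1 y mid -0.5
10 top z 17.0 y mid -0.3
20 top z 17.1 y mid -0.2
30 top z 17.1 y mid -0.2
40 top z 17.3 y mid 0.0
```

View pics/w12.png

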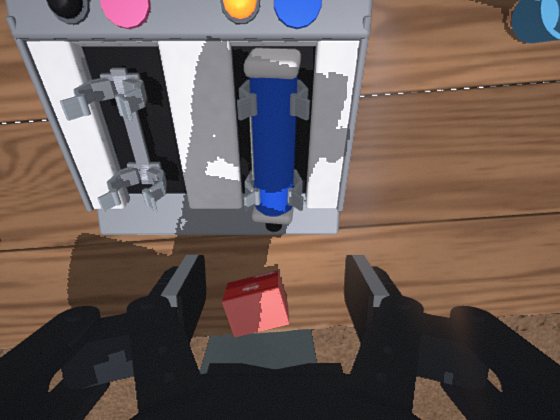

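The cartridge lies home in both clips of the right bay, from (272,62) to the nozzle at (273,227), pointing down-slope. Its top is at bay z 17 mm along its whole length, so it is level with the seat. The robot is clear, so I hand the job in.

```bash
python3 -c "
from station import manip
print(manip.sign_off())"
```

```text
the job is handed in; nothing more can be done
None
```

The blue cartridge is home in both clips of the right bay, nozzle down the slope to the front; I let go, withdrew clear and handed the job in at about 13 s.

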